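Clip the pantry key back onto its stand

ROBOT

A 6-joint arm with a two-finger parallel gripper is mounted at the origin on a cart in front of the work surface, level with it; the furniture and walls round the work are solid. World frame = base frame: x ahead of the robot, y to its left, z up, the work surface at z = 0. Lengths are in mm, angles in rad, forces in N, time in s.
With the tool pointing down it reaches from about 300 to 875 mm from the base axis. Payload 6.4 kg.
Tool frame: the origin (TCP) lies at the very end of the fingers, on their centre line; the grasp point (between the pads) lies 19 mm behind it; z points along the fingers, y is the line along which they close (so a half turn about z gives the same grasp; the last joint's range is limited). The gripper opens to 88 mm and grips with 3 to 60 N. Pads are 18 mm wide; open, the fingers measure 123 mm over their backs; the gripper's body (75 mm by 187 mm) begins 45 mm behind the grasp point.
Start: joints at [-1.399, 0.181, 1.607, -0, 1.354, -0.206], TCP at [212.121, -534.459, 238.714] pointing down, gripper open.
Joint ranges: [-2.99, 2.99], [-0.89, 2.07], [0.3, 2.58], [-1.14, 4.28], [0, 2.63], [-3.12, 3.12]. Speed limits (rad/s): [2.57, 2.57, 3.01, 3.14, 3.14, 3.14].

INTERFACE

Orientations are given as a rotation vector (axis times angle).
In Python, from cell import arm, cams, search_frame gives the robot as it stands. The module is installed in compiled form; this text tells all that it offers.
- The arm moves only by the tool carry_out, never from a script. Its arguments are lists of equal length, an entry for each row: "offset": the shift along the tool's x, y, z in mm, a list of three; "twist": the turn about the tool's z in degrees. A call has 1 to 5 rows; each row is the pose to reach, as a shift and turn from the pose commanded when the call began, along the tool's axes at that moment; what a row does not reach only later rows make up. A row lasts 1/8 s, in which the tool goes at most 62.5 mm and 10.7 degrees, less where a joint would pass 70% of its speed; a pose out of reach is approached as far as the arm can. A call with a gripper value outside its range is refused whole. "hand" is the opening, from 0 (shut) to 1 (fully open), set as the call begins (left out, the last holds). The fingers move at their own pace and stop on an object; "force" is the grip in N (left out, the last holds). Time passes only in rows, so rows that repeat a pose let the fingers close. It gives the time, the measured TCP pose, the force, the opening and the grip force at its end, in the units of the state.
- arm.observe(): the state, without advancing time (a new reading comes with each control period).
- cams.camera(name): name is "scene" or "top" or "wrist"; returns a dict with "img" (480x640x3 uint8, red, green, blue), "fovy" (degrees; the focal length in pixels is half the picture's height over the tangent of half this angle, whatever the lens; pixels are square), "cx", "cy" (the principal point, pixels), "rvec" (rotation vector, rad) and "tvec" (3), from world to camera coordinates, as OpenCV has them. Camera axes: x right, y down, z forward; pixel columns grow to the right and rows downward; lengths in mm; the calibration is good to about 2 mm. A picture is of the moment at which its call begins. There is no depth.
- arm.finish_job(): hands the job in; it is judged then, once.
Trained networks look in a picture, given as the dict that the camera call returned (one of the last four; its "shot" number tells which), for a name from the list of things; names that differ only in an ending like _2 or _b are one class to them, and where a whole thing is asked for, a point or a joint stands for the part that bears it (a point fixed in the world has none). Each returns a list of dicts, best first, with "confidence" (0 to 1); they miss things now and then, are a little off and sometimes report something else, mostly with a low value. They report only what shows in the picture. A call takes as long as a camera call. They do not tell look-alikes from the thing itself.
- search_frame(thing, picture): "bbox" ([left, top, width, height] in pixels, round what is visible of it).
The state is a dict: "clock": time; "joint_positions": joint angles; "qvel": joint speeds; "joint_efforts": joint torques, N m; "position": TCP position; "orientation": TCP orientation; "wrist_force": force on the tool from outside, world axes, zero at the start; "moment": the same for the moment, N m; "grip_width": finger opening in mm; "gripper_force": force on a finger pad.
Only numpy, scipy, OpenCV 4.12 (cv2) and the standard library are available. Lean on these libraries where they do the work, as an engineer would, in place of code of your own. Each camera call takes 0.05 s, during which the arm holds its last target. There are 200 camera calls.

TASK

The pantry key hangs on a big snap hook with a wooden fob. Clip the hook onto the steel eye of the rectangular key board (not the round one): push its sprung gate against the upright bar of the eye nearest the robot until the bar is inside the hook and the gate has snapped fully shut behind it, then let go and leave the hook lying flat on the board.

Things in the scene. Friction and masses are not known exactly. Their poses are not given: they have to be found in the camera images.
- snap_hook: Snap hook, 110 g, lying flat. Origin on its underside below the loop's back rod; x from fob to gate, z up. Flat loop of 9 mm aluminium rod (rod centres z 4.5, x 0 to 66, y -38 to +38 mm). Mouth in front at x 66: a 6 mm gate rod hinged at y -24 closes on the frame's nose at y +24. Rigid wooden fob to hold: x -68 to -4, y -13 to +13, z 0 to 22 mm; flat brass key behind it to x -100.
- gate (a joint): Gate angle, rad: 0 shut (sprung, cannot open outward), to 1.3 swung into the loop. 2 to 6 N open it (partly sideways, along y, near the end). A bar entering straight along the hook's x at y -2 to +14 mm of the hook (best +7) pushes the gate in and slips past its free end when 40 to 50 mm deep (bar at hook x 26 to 16 mm); the gate then snaps shut.
- square_stand: Rectangular light wood board fixed to the table, 210 (x) by 110 (y) by 12 mm. Origin: centre of underside; x along its length, roughly away from the robot. Its eye is an upside-down U of 7 mm steel rod in the board's xz plane, legs at x +20 and +92 mm, y 0, its closed top 58 mm above the board. A round-based stand (144 mm) with a like eye is the wrong one.
- eye_bar (a point): Centre of the eye's upright near leg (7 mm rod, the leg towards -x of the rectangular board), 4.5 mm above the board's top; axes as the board's. The board in front of it (-x) is clear; behind it are 65 mm of open window up to the far leg.
There are look-alikes about, which are no part of the job. Of the things shaped like the snap_hook, the aluminium one is meant.

How it is judged:
By the outcome, as a careful person would: the job done as asked, in the order asked, and still so for the second after the job is handed in, with the robot touching nothing.
It also fails if it takes over 40 s, if anything falls off the work surface, if the arm or the gripper's body presses on something with over 40 N, if the wrist force passes 120 N, or if a joint passes its speed limit or range.

## Working session

There is one attempt and no reset: what is moved stays moved. The work goes in short steps, Python scripts to look and compute and a tool call to move; the robot and the scene stay as the last step left them, time stands still between calls to the robot, and variables do not carry over. Pictures are saved under pics/ and viewed, at most 10 in all, crops included, and the job is handed in when it is done.

Besides the shell and the picture viewer there is one more tool, called after "Call:" as name([rows], argument=value, ...), one row to a line, values as JSON. carry_out: Moves the arm, as the interface text tells. Its arguments: {"type":"object","properties":{"offset":{"type":"array"},"twist":{"type":"array"},"hand":{"type":"number"},"force":{"type":"number"}},"required":["offset","twist"]}

```bash
mkdir -p pics; cat > h.py <<'E'
import numpy as np, cv2
from cell import arm, cams, search_frame
def K(c):
    f=240/np.tan(np.radians(c["fovy"])/2); return np.array([[f,0,c["cx"]],[0,f,c["cy"]],[0,0,1.]])
def ray(c,uv,z):
    R=cv2.Rodrigues(np.array(c["rvec"],float))[0];t=np.array(c["tvec"],float).ravel()
    o=-R.T@t; d=R.T@np.linalg.inv(K(c))@np.array([uv[0],uv[1],1.])
    return o+d*(z-o[2])/d[2]
def proj(c,P):
    return cv2.projectPoints(np.array(P,float).reshape(-1,3),np.array(c["rvec"],float),np.array(c["tvec"],float),K(c),None)[0].reshape(-1,2)
def save(c,n): cv2.imwrite("pics/"+n,c["img"][:,:,::-1])
E
python3 - <<'E'
from h import *
for n in ("top","scene"):
    c=cams.camera(n); save(c,n+"1.png"); print(n,c["fovy"],c["rvec"],c["tvec"])
    for t in ("snap_hook","square_stand"):
        for d in search_frame(t,c)[:4]: 
            b=d["bbox"]; print(t,b,d["confidence"],ray(c,(b[0]+b[2]/2,b[1]+b[3]/2),5).round())
s=arm.observe(); print(s["orientation"],s["clock"])
E
```

```text
top 52.57406240150922 [ 2.20508327 -2.18376365  0.08149493] [  66.67050648  562.80144767 1123.8447244 ]
snap_hook [352.6, 229.4, 35.7, 71.2] 0.96 [508. -51.   5.]
snap_hook [134.4, 199.7, 70.7, 35.5] 0.82 [616. 426.   5.]
square_stand [223.1, 209.3, 59.6, 89.4] 0.72 [531. 228.   5.]
scene 56.10755696735102 [ 1.10756935 -2.38583894  0.98241382] [393.53441893 301.57601882 815.2883529 ]
snap_hook [135.2, 288.7, 75.9, 63.5] 0.79 [605. 422.   5.]
square_stand [225.4, 249.4, 83.9, 91.1] 0.71 [532. 230.   5.]
[-3.08507876e+00 -5.89859983e-01 -1.81259983e-06] 0.3
```

View pics/top1.png

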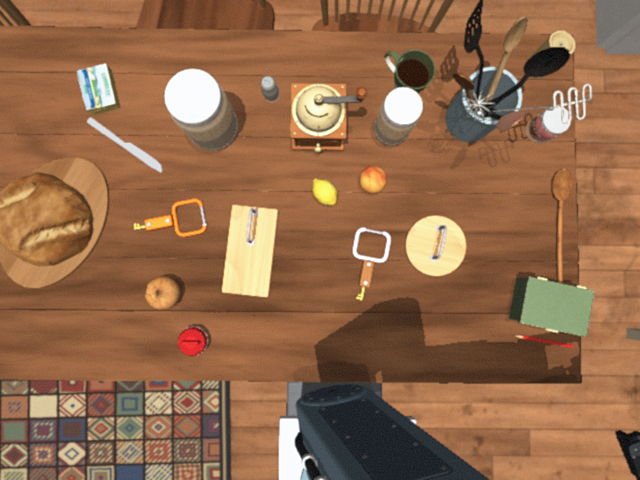

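View pics/scene1.png

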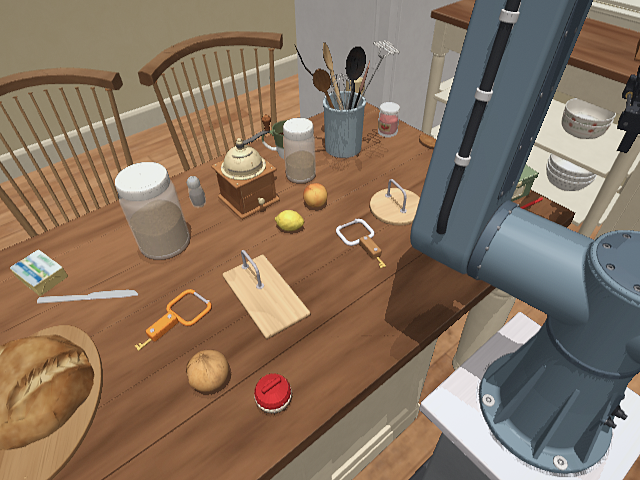

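The top view shows the aluminium hook's loop at (372,245), its fob at (367,274) and its key at (361,298). The rectangular board is at (250,250), with its eye around (252,225). The orange hook at (187,217) and the round stand are the look-alikes.

```bash
cat >> h.py <<'E'
def rect(c,mask,z):
    n,l,st,ce=cv2.connectedComponentsWithStats(mask.astype(np.uint8)); k=1+np.argmax(st[1:,4])
    p=np.argwhere(l==k)[:,::-1]; hull=cv2.convexHull(p.astype(np.int32)).reshape(-1,2)
    P=np.array([ray(c,q,z)[:2] for q in hull],np.float32)
    return cv2.minAreaRect(P),st[k]
def tool():
    s=arm.observe(); R=cv2.Rodrigues(np.array(s["orientation"],float))[0]; return np.array(s["position"],float),R,s
E
python3 - <<'E'
from h import *
c=cams.camera("top"); im=c["img"]; hsv=cv2.cvtColor(im,cv2.COLOR_RGB2HSV)
print(im[280,240],im[274,367],im[230,372],hsv[280,240],hsv[274,367],im[240,340],hsv[240,340])
m=np.zeros(im.shape[:2],bool); m[195:305,215:285]=1
print("board",rect(c,m&(hsv[...,2]>170)&(hsv[...,0]<30),12))
m[:]=0; m[225:310,345:395]=1
print("fob",rect(c,m&(hsv[...,2]>140)&(hsv[...,1]>100)&(hsv[...,0]<14),22))
print("loop",rect(c,m&(hsv[...,2]>130)&(hsv[...,1]<60),4.5))
for n,uv,z in(("legnear",(251,241),16),("key",(361,298),2),("fobc",(367,274),22)):print(n,ray(c,uv,z))
p,R,s=tool();print(p,R)
cv2.imwrite("pics/top_crop.png",cv2.resize(np.hstack([im[200:305,215:285],im[220:310,345:395][:, :][:90].repeat(1,0) if 0 else np.pad(im[220:305,345:395],((0,20),(0,0),(0,0)))])[:,:,::-1],None,fx=5,fy=5,interpolation=cv2.INTER_CUBIC))
E
```

```text
[250 222 151] [221 148  89] [203 192 192] [ 22 101 250] [ 13 152 221] [140  94  62] [ 12 142 140]
board (((540.3912353515625, 235.26715087890625), (111.85731506347656, 210.8513641357422), 84.33732604980469), array([ 222,  204,   56,   94, 4129], dtype=int32))
fob (((481.9770812988281, -65.6233139038086), (77.09575653076172, 74.35548400878906), 89.97383117675781), array([361, 260,  34,  33, 555], dtype=int32))
loop (((555.9005737304688, -52.94988250732422), (87.38549041748047, 77.1891098022461), 79.93648529052734), array([352, 227,  39,  36, 499], dtype=int32))
legnear [561.33989763 231.19405835  16.        ]
key [429.73976127 -29.26776929   2.        ]
fobc [486.5763093  -41.09445652  22.        ]
[ 212.09379886 -534.34510144  238.51082863] [[ 9.29491570e-01  3.68843349e-01 -7.43137814e-05]
 [ 3.68843351e-01 -9.29491500e-01  3.66689247e-04]
 [ 6.61768620e-05 -3.68244708e-04 -9.99999930e-01]]
```

View pics/top_crop.png

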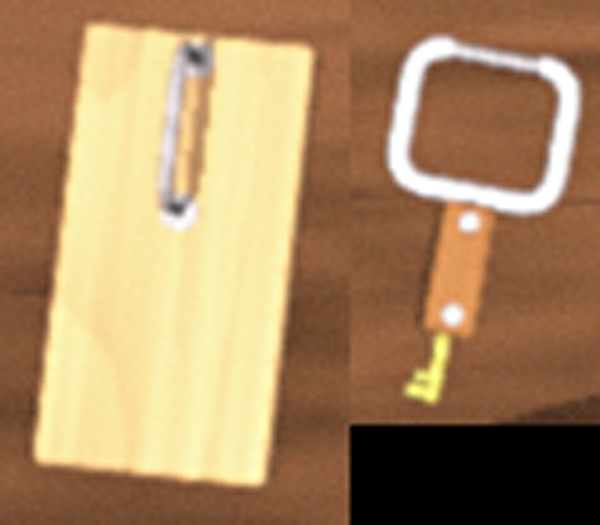

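Call:
carry_out([
  [433, -360, 0],
  [433, -360, 0],
  [433, -360, 0],
  [433, -360, 0],
  [433, -360, 0],
], twist=[6, 12, 18, 24, 31.7], hand=0.8)

```text
clock: 0.98
position: [362.4, -258.4, 239.0]
orientation: [3.128, -0.282, 0.001]
wrist_force: [-0.0, -0.5, 0.4]
grip_width: 70.5
gripper_force: 0.0
```

```bash
cat >> h.py <<'E'
def togo(xyz,yaw):
    p,R,s=tool(); w=np.degrees(np.arctan2(R[1,0],R[0,0]))
    print("p",p.round(1),"yaw",round(w,2),"F",np.round(s["wrist_force"],1),"w",s["grip_width"],"t",s["clock"])
    print("offset",(R.T@(np.array(xyz,float)-p)).round(1),"twist",round(-(yaw-w),2), "q6",s["joint_positions"][5])
E
python3 -c "
from h import *
togo([482,-40,150],-10.06)"
```

```text
p [ 362.4 -258.4  239. ] yaw -10.32 F [-0.  -0.5  0.4] w 70.51058233341611 t 0.975
offset [  78.5 -236.3   88.9] twist -0.26 q6 0.8635015645916447
```

Call:
carry_out([
  [78.5, -236.3, 89],
  [78.5, -236.3, 89],
  [78.5, -236.3, 89],
  [78.5, -236.3, 89],
  [78.5, -236.3, 89],
], twist=[-0.2, -0.2, -0.2, -0.2, -0.2])

```text
clock: 1.6
position: [480.2, -38.0, 148.3]
orientation: [-3.13, 0.263, 0.003]
wrist_force: [1.0, -0.1, -0.6]
grip_width: 70.5
gripper_force: 0.0
```

```bash
python3 - <<'E'
from h import *
togo([482,-40,3],-10.06)
c=cams.camera("wrist"); save(c,"w1.png")
a=np.radians(-10.06);o=np.array([523.4,-47.2,0])
def H(x,y,z): return o+[np.cos(a)*x-np.sin(a)*y,np.sin(a)*x+np.cos(a)*y,z]
print(proj(c,[H(-68,-13,22),H(-68,13,22),H(-4,-13,22),H(-4,13,22),H(0,38,4.5),H(0,-38,4.5),H(66,38,4.5),H(66,-38,4.5)]).round())
E
```

```text
p [480.2 -38.  148.3] yaw -9.61 F [ 1.  -0.1 -0.6] w 70.47211379506055 t 1.6
offset [  2.4   1.8 145.3] twist 0.45 q6 1.4120565513398056
[[335. 264.]
 [301. 264.]
 [337. 179.]
 [301. 179.]
 [269. 171.]
 [369. 172.]
 [267.  77.]
 [373.  78.]]
```

View pics/w1.png

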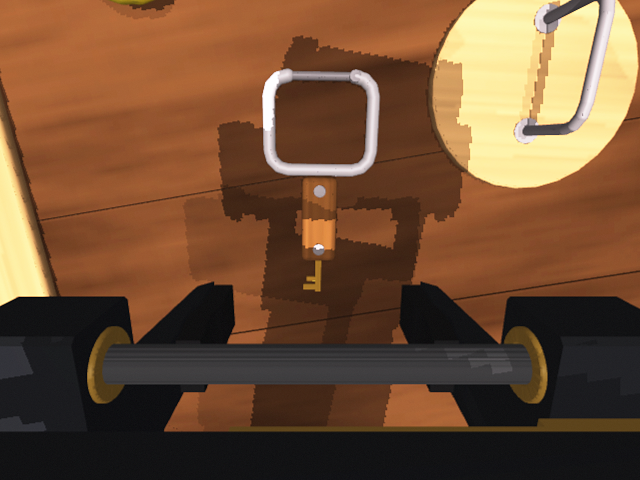

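The wrist view matches the estimate: fob at x 302–336, y 178–261 and the loop at x 265–378, all within about 3 px. I'm going down to grip.

Call:
carry_out([
  [2, 2, 55],
  [2, 2, 105],
  [2, 2, 130],
  [2, 2, 145],
  [2, 2, 145],
], twist=[0.4, 0.4, 0.4, 0.4, 0.4])

```text
clock: 2.28
position: [481.7, -44.3, 4.6]
orientation: [-3.129, 0.283, 0.001]
wrist_force: [0.3, 0.1, -0.1]
grip_width: 70.6
gripper_force: 0.0
```

Call:
carry_out([
  [0, 0, 0],
  [0, 0, 0],
  [0, 0, 0],
  [0, 0, 0],
], twist=[0, 0, 0, 0], hand=0.15, force=40)

```text
clock: 2.78
position: [482.2, -43.5, 5.1]
orientation: [3.129, -0.28, 0.001]
wrist_force: [0.3, 0.3, 0.2]
grip_width: 32.6
gripper_force: 0.2
```

```bash
python3 - <<'E'
from h import *
togo([482,-40,45],-10.06)
E
```

```text
p [482.2 -43.5   5.1] yaw -10.24 F [0.3 0.3 0.2] w 32.55364762671367 t 2.775
offset [ -0.8  -3.4 -39.9] twist -0.18 q6 1.413896698774817
```

Call:
carry_out([
  [0, -3, 2],
  [0, -3, 2],
  [0, -3, 2],
  [0, -3, 2],
], twist=[0, 0, 0, 0])

```text
clock: 3.28
position: [482.9, -41.3, 3.8]
orientation: [3.128, -0.28, 0.001]
wrist_force: [-5.4, -3.8, 13.1]
grip_width: 26.0
gripper_force: 39.9
```

Call:
carry_out([
  [0, -3, -20],
  [0, -3, -60],
  [0, -3, -70],
  [0, -3, -70],
], twist=[0, 0, 0, 0])

```text
clock: 3.78
position: [483.2, -37.6, 72.8]
orientation: [3.129, -0.281, 0.002]
wrist_force: [-0.8, 0.1, -0.1]
grip_width: 25.4
gripper_force: 39.9
```

```bash
python3 - <<'E'
from h import *
togo([440,250,75],-5.7)
c=cams.camera("wrist"); save(c,"w2.png")
E
```

```text
p [483.2 -37.6  72.8] yaw -10.25 F [-0.8  0.1 -0.1] w 25.356424616456415 t 3.775
offset [ -93.7 -275.3   -2.4] twist -4.55 q6 1.4266344696706874
```

View pics/w2.png

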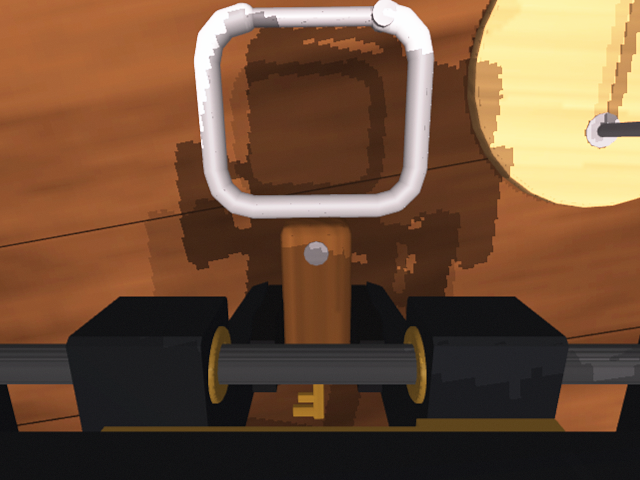

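The hook is held, loop horizontal and centred between the fingers: its sides are at about x 198 and 432 px, its back rod at row 206. Next I move to just in front of the eye.

Call:
carry_out([
  [-59, 11, 0],
  [-70, -46, 0],
  [-80, -100, 0],
  [-90, -160, 0],
  [-100, -215, 0],
], twist=[0, -1, -2, -3, -4.5])

```text
clock: 4.45
position: [421.6, 193.4, 71.2]
orientation: [3.137, -0.157, -0.004]
wrist_force: [0.6, -0.0, -1.2]
grip_width: 25.6
gripper_force: 39.9
```

```bash
python3 - <<'E'
from h import *
togo([423,239,72],-5.66)
c=cams.camera("wrist")
E
```

```text
p [421.6 193.4  71.2] yaw -5.73 F [ 0.6 -0.  -1.2] w 25.5501650982923 t 4.45
offset [ -3.1 -45.5  -0.8] twist -0.07 q6 1.8441805987002007
```

Call:
carry_out([
  [-3, -45.5, 0],
  [-3, -45.5, 25],
  [-3, -45.5, 45],
  [-3, -45.5, 45],
], twist=[0, 0, 0, 0])

```text
clock: 5.0
position: [421.7, 236.7, 24.9]
orientation: [3.136, -0.157, -0.01]
wrist_force: [0.7, -0.7, -1.2]
grip_width: 25.4
gripper_force: 39.9
```

```bash
python3 - <<'E'
from h import *
togo([423,239,18],-5.66)
c=cams.camera("wrist"); save(c,"w3.png")
p,R,s=tool()
for uv,z in (((0,0),0),): pass
for n in ("top","scene"): save(cams.camera(n),n+"3.png")
E
```

```text
p [421.7 236.7  24.9] yaw -5.74 F [ 0.7 -0.7 -1.2] w 25.437247748151133 t 5.0
offset [ 1.1 -2.4  6.8] twist -0.08 q6 1.9363930098821576
```

View pics/w3.png

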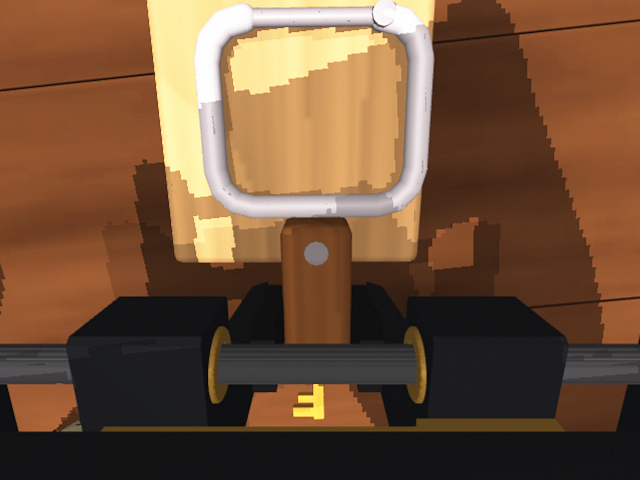

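The wrist view shows the loop over the board, with its sides at x 199 and 432 and the gate at the top. The board's front corners are near (176,260) and (417,261), but the eye is out of frame. I'll compare them numerically and look from the scene camera.

```bash
python3 - <<'E'
from h import *
c=cams.camera("wrist"); p,R,s=tool()
im=c["img"]
print("row110",[int(x) for x in np.where(np.abs(np.diff(im[110].astype(int).sum(1)))>90)[0]])
print("row60",[int(x) for x in np.where(np.abs(np.diff(im[60].astype(int).sum(1)))>90)[0]])
u=np.array([.9951,-.0986]);v=np.array([.0986,.9951])
def show(n,uv,z):
    P=ray(c,uv,z); d=P[:2]-p[:2]; print(n,P.round(1),"rel tool x/y-left",round(d@u,1),round(d@v,1))
z=p[2]-3.8+4.5
for n,uv in(("L",(210,110)),("Rr",(420,110)),("back",(316,206)),("front",(310,17))): show(n,uv,z)
for n,uv in(("cornerL",(175,245)),("cornerR",(417,246))): show(n,uv,12)
c=cams.camera("scene")
print(proj(c,[[560.6,233,16.5]]))
cv2.imwrite("pics/s3c.png",cv2.resize(c["img"][200:350,190:390][:,:,::-1],None,fx=4,fy=4,interpolation=cv2.INTER_CUBIC))
E
```

```text
row110 [163, 211, 429, 430]
row60 [158, 218, 219, 232, 357, 358, 432, 433, 434]
L [505.9 267.8  28.8] rel tool x/y-left 77.6 38.4
Rr [498.3 191.8  28.8] rel tool x/y-left 77.5 -38.0
back [467.  233.   28.8] rel tool x/y-left 42.3 -0.1
front [532.3 228.5  28.8] rel tool x/y-left 107.7 1.8
cornerL [453.  297.7  12. ] rel tool x/y-left 21.9 62.8
cornerR [441.7 190.3  12. ] rel tool x/y-left 21.3 -45.1
[[258.48983385 284.71913036]]
```

View pics/s3c.png

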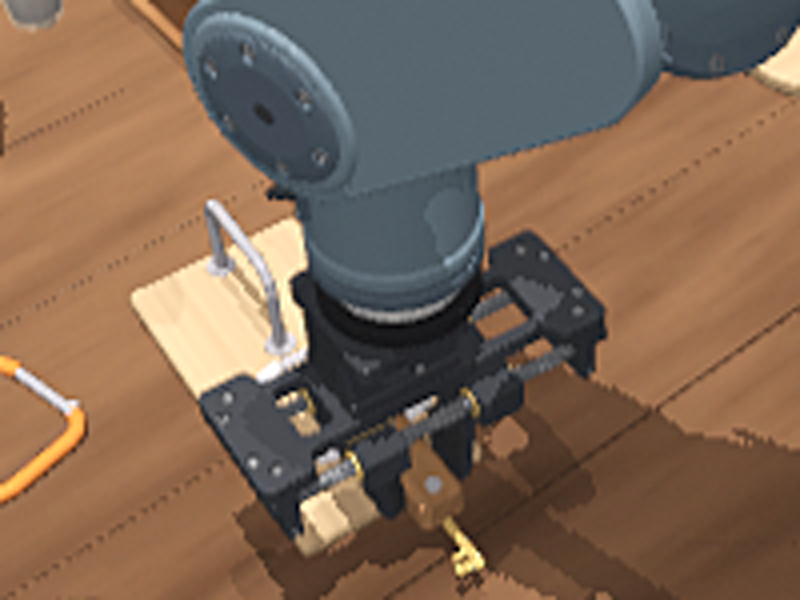

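Call:
carry_out([
  [0, 0, 8],
  [0, 0, 12],
  [0, 0, 12],
], twist=[0, 0, 0])

```text
clock: 5.62
position: [424.6, 237.4, 15.8]
orientation: [-3.138, 0.158, -0.0]
wrist_force: [0.1, -0.3, 1.6]
grip_width: 25.5
gripper_force: 39.9
```

```bash
python3 - <<'E'
from h import *
c=cams.camera("scene")
print(ray(c,(260.8,286),14).round(1))
u=np.array([.9951,-.0986]);v=np.array([.0986,.9951])
for i in range(3):
    cams.camera("top"); p,R,s=tool(); d=np.array([560.6,232.5])-p[:2]
    print(p.round(1),np.round(s["wrist_force"],1),"bar ahead/left",(d@u).round(1),(d@v).round(1),s["clock"])
E
```

```text
[556.1 230.2  14. ]
[424.6 237.4  15.8] [-0.3 -0.1  1.2] bar ahead/left 135.8 8.5 5.725
[424.6 237.4  15.8] [-0.2 -0.5  1.2] bar ahead/left 135.8 8.5 5.775
[424.6 237.4  15.8] [-0.5 -0.4  0.7] bar ahead/left 135.8 8.5 5.825
```

Call:
carry_out([
  [10, 0, 0],
  [20, 0, 0],
  [28, 0, 0],
  [36, 0, 0],
  [44, 0, 0],
], twist=[0, 0, 0, 0, 0])

```text
clock: 6.45
position: [466.9, 233.1, 15.8]
orientation: [3.137, -0.158, -0.006]
wrist_force: [-11.5, 1.1, 11.7]
grip_width: 25.2
gripper_force: 40.0
```

Call:
carry_out([
  [6, 0, 0],
  [12, 0, 0],
  [18, 0, 0],
  [22, 0, 0],
  [22, 0, 0],
], twist=[0, 0, 0, 0, 0])

```text
clock: 7.08
position: [491.0, 230.6, 15.8]
orientation: [-3.138, 0.158, -0.001]
wrist_force: [-0.3, -0.7, 3.2]
grip_width: 25.9
gripper_force: 39.9
```

```bash
python3 - <<'E'
from h import *
togo([0,0,0],-5.66)
c=cams.camera("wrist"); save(c,"w4.png")
E
```

```text
p [491.  230.6  15.8] yaw -5.77 F [-0.3 -0.7  3.2] w 25.894711165581832 t 7.075
offset [-465.3  278.8   15.4] twist -0.11 q6 1.8919634390481899
```

View pics/w4.png

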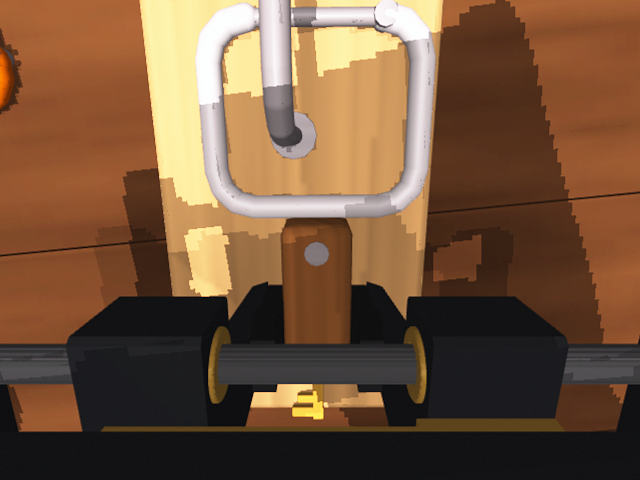

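The bar is now inside the loop at (290,135). The gate lies straight and shut across the mouth at row 17, and the force is about zero. I'll lower slightly, release and retreat.

Call:
carry_out([
  [0, 0, 1],
  [0, 0, 1],
], twist=[0, 0])

```text
clock: 7.38
position: [491.0, 230.6, 15.8]
orientation: [3.137, -0.158, 0.002]
wrist_force: [-3.8, -2.5, 11.3]
grip_width: 25.4
gripper_force: 39.9
```

Call:
carry_out([
  [0, 0, 0],
  [0, 0, 0],
  [0, 0, 0],
  [0, 0, 0],
], twist=[0, 0, 0, 0], hand=0.7)

```text
clock: 7.88
position: [490.0, 230.7, 14.5]
orientation: [3.138, -0.158, -0.001]
wrist_force: [0.7, 0.2, 0.4]
grip_width: 61.3
gripper_force: 0.0
```

Call:
carry_out([
  [0, 0, -15],
  [0, 0, -40],
  [0, 0, -90],
  [-30, 0, -150],
  [-80, 0, -150],
], twist=[0, 0, 0, 0, 0])

```text
clock: 8.5
position: [414.1, 239.7, 170.6]
orientation: [-3.134, 0.16, -0.017]
wrist_force: [-1.4, 0.6, -1.2]
grip_width: 61.9
gripper_force: 0.0
```

```bash
python3 - <<'E'
from h import *
togo([0,0,0],0)
w=cams.camera("wrist")["img"]; c=cams.camera("scene"); a=cv2.resize(c["img"][230:330,210:310],(480,480),interpolation=cv2.INTER_CUBIC)
v=np.hstack([cv2.resize(w,(640,480))[:, 160:480],a]); cv2.imwrite("pics/f.png",v[:,:,::-1])
E
```

```text
p [414.1 239.7 170.6] yaw -5.83 F [-1.4  0.6 -1.2] w 61.943655790915386 t 8.5
offset [-389.4  281.2  165.4] twist -5.83 q6 1.948392078789002
```

View pics/f.png

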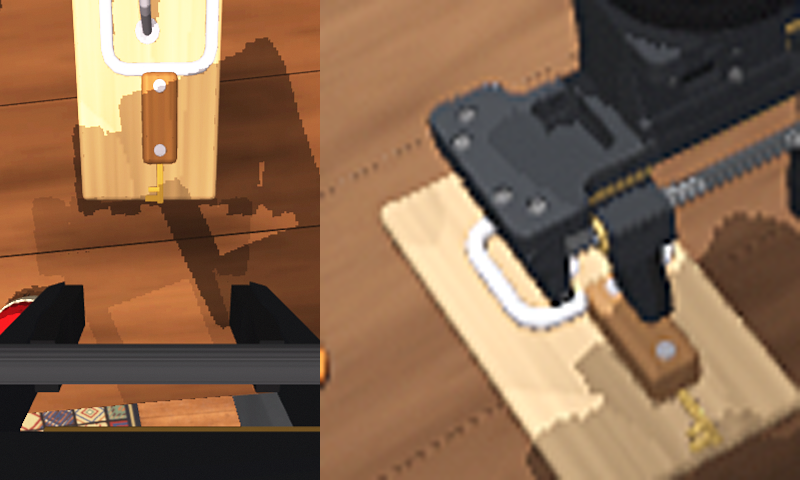

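The hook lies flat on the board with the bar at (147,33) inside the loop. I'll move the arm aside for one clear look at the gate.

Call:
carry_out([
  [0, 50, -40],
  [0, 110, -40],
  [0, 170, -40],
  [0, 230, -40],
  [0, 290, -40],
], twist=[0, 0, 0, 0, 0])

```text
clock: 9.22
position: [381.4, -51.8, 205.7]
orientation: [3.137, -0.157, 0.003]
wrist_force: [1.2, 0.8, -0.5]
grip_width: 61.5
gripper_force: 0.0
```

```bash
python3 - <<'E'
from h import *
r=lambda i:cv2.resize(i,(400,480),interpolation=cv2.INTER_CUBIC)
a=cams.camera("top")["img"][200:308,210:300]; b=cams.camera("scene")["img"][240:348,220:310]
cv2.imwrite("pics/g.png",np.hstack([r(a),r(b)])[:,:,::-1])
E
```

```text
(no output)
```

View pics/g.png

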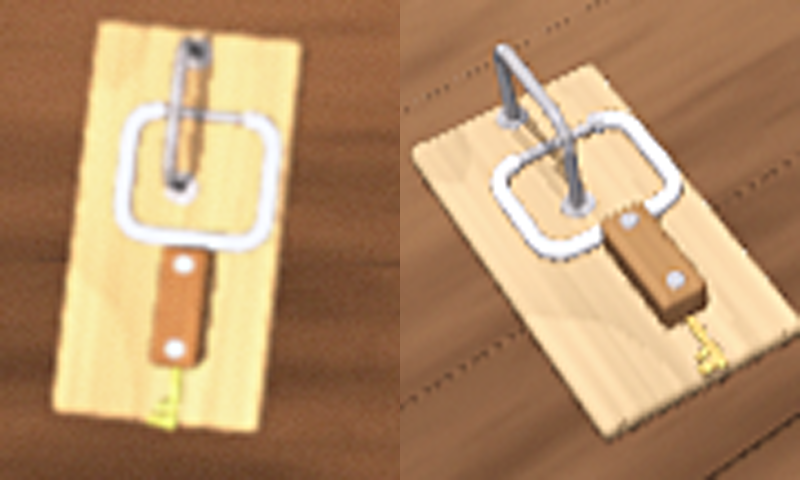

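Both views show the gate shut across the mouth, at about (220,115) on the left and (550,140) on the right. The bar stands inside the loop and the hook is flat.

```bash
python3 -c "
from h import *
print(arm.finish_job())"
```

```text
the job is handed in; nothing more can be done
None
```

The aluminium snap hook is clipped onto the near bar of the rectangular board's eye with the gate shut and lying flat; I let go and handed the job in at about 9 s on the robot's clock.

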